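# Line up the organ keys against the batten

## Task

Seven organ keys are laid out on the board to be marked across, white fronts against the dark batten, but two have slipped back towards you and lie a little askew. With a fingertip, straighten each of these two and push it along the board until its white front is up against the batten, square to it and over its own pencil line like the rest. Only push: never pick up or tip a key, and leave the other five keys and everything else on the bench where they are.

Things in the scene. Friction and masses are not known exactly. Their poses are not given: they have to be found in the camera images.
- board: pale plywood layout board 400 x 400 x 12 mm, screwed down, keys lying on it. Origin: centre of its underside; x points away from the robot's side to the batten, y along the batten. Pencil lines along its x at y = -114, -76, -38, 0, 38, 76, 114 mm are the keys' places; a key's own place is the line nearest to its middle
- batten (a point): middle of the working face (towards the robot) of the dark straight batten fixed along the board's far edge, at x = +165 mm of the board, 25 mm above the bench; axes as the board's. The batten is 35 mm wide, 400 long, its top 38 mm above the bench
- key_a: organ key, about 60 g, loose: brown lever 14 mm wide, 20 high, with a white-covered head 22.5 wide, 48 long, 21 high at its +x end; 220 mm long over all; brass button on top near the tail (to 27 mm). Origin: centre of its underside, 110 mm from its white front face (+x) and from its bare tail face (-x). One of the five already in the row, front at the batten; leave alone
- key_b: organ key exactly like key_a. One of the five already in the row, front at the batten; leave alone
- key_c: organ key exactly like key_a. One of the five already in the row, front at the batten; leave alone
- key_d: organ key exactly like key_a. One of the five already in the row, front at the batten; leave alone
- key_e: organ key exactly like key_a. One of the five already in the row, front at the batten; leave alone
- key_f: organ key exactly like key_a. One of the two that have slipped back 40 to 62 mm from the batten, up to 0.08 rad askew, its middle within 3 mm of its own line; always in the second, fourth or sixth place of the row, so with a key of the row on each side
- key_f_front (a point): middle of the white front face of key_f, 10 mm above the board, 110 mm along the key's +x from its origin; axes as the key's
- key_f_tail (a point): middle of the wooden tail face of key_f, 10 mm above the board, 110 mm along the key's -x; axes as the key's
- key_g: organ key exactly like key_a. One of the two that have slipped back 40 to 62 mm from the batten, up to 0.08 rad askew, its middle within 3 mm of its own line; always in the second, fourth or sixth place of the row, so with a key of the row on each side
- key_g_front (a point): middle of the white front face of key_g, 10 mm above the board, 110 mm along the key's +x from its origin; axes as the key's
- key_g_tail (a point): middle of the wooden tail face of key_g, 10 mm above the board, 110 mm along the key's -x; axes as the key's
- hammer: cross-pein hammer lying on the bench to the left, 240 mm long, steel head to its +x, origin on the underside below the handle; leave alone
- screwdriver: screwdriver with a green wooden handle lying on the bench to the right, 195 mm long, origin on the underside near the ferrule; leave alone
- glue: glue jar with a yellow cap, 64 mm across, 85 mm high, on the bench to the left; origin under its centre; leave alone
- cork_block: cork sanding block 75 x 50 x 35 mm on the right near corner of the board; origin under its centre; leave alone
- pin_pot: small round brass pot, 60 mm across, 45 mm high, on the left near corner of the board; origin under its centre; leave alone

How it is judged:
By the outcome, as a careful person would: the job done as asked, in the order asked, and still so for the second after the job is handed in, with the robot touching nothing.
It also fails if it takes over 67 s, if anything falls off the work surface, if the arm or the gripper's body presses on something with over 40 N, if the wrist force passes 120 N, or if a joint passes its speed limit or range.

## Robot

A 6-joint arm with a two-finger parallel gripper is mounted at the origin on the work surface. World frame = base frame: x ahead of the robot, y to its left, z up, the work surface at z = 0. Lengths are in mm, angles in rad, forces in N, time in s.
With the tool pointing down it reaches from about 300 to 775 mm from the base axis. Payload 14.6 kg.
Tool frame: the origin (TCP) lies at the very end of the fingers, on their centre line; the grasp point (between the pads) lies 19 mm behind it; z points along the fingers, y is the line along which they close (so a half turn about z gives the same grasp; the last joint's range is limited). The gripper opens to 94 mm and grips with 3 to 60 N. Pads are 16 mm wide; open, the fingers measure 119 mm over their backs; the gripper's body (75 mm by 177 mm) begins 78 mm behind the grasp point.
Start: joints at [-1.37, 0.3, 1.521, -0, 1.321, -0.067], TCP at [145.529, -530.387, 205.446] pointing down, gripper open.
Joint ranges: [-3.03, 3.03], [-0.79, 2.21], [0.23, 2.52], [-1.04, 4.18], [0, 3.07], [-2.55, 2.55]. Speed limits (rad/s): [2.22, 2.22, 2.57, 3.14, 3.14, 3.14].

## Interface

Orientations are given as [roll, pitch, yaw] about the fixed x, y, z axes, in that order (R = Rz(yaw) Ry(pitch) Rx(roll)).
In Python, from cell import manip gives the robot as it stands.
- The arm moves only by the tool servo_tool, never from a script. Its argument "rows" is a list of rows, each a list of 7 numbers: the turn, a rotation vector about the world's x, y, z in degrees, then the shift along the world's x, y, z in mm, then the closure, from 0 (fully open) to 1 (shut). In form: [[rx, ry, rz, dx, dy, dz, fingers], ...]. A call has 1 to 20 rows; each row shifts and turns the commanded pose from where the row before left it; what a row does not reach is not made up. A row lasts 1/8 s, in which the tool goes at most 62.5 mm and 10.7 degrees, less where a joint would pass 70% of its speed; a pose out of reach is approached as far as the arm can. A call with a gripper value outside its range is refused whole. The fingers move at their own pace and stop on an object; "grip_force" is the grip in N (left out, the last holds). Time passes only in rows, so rows that do not move let the fingers close. It gives the time, the measured TCP pose, the force, the opening and the grip force at its end, in the units of the state.
- manip.read_state(): the state, without advancing time (a new reading comes with each control period).
- manip.camera(name): name is "scene" or "top" or "wrist"; returns the picture (384x512x3 uint8, red, green, blue); there is no depth.
- manip.camera_info(name): a dict with "fx", "fy", "cx", "cy" (pixels), "position" and "rotation" of the camera in the world; the wrist camera has in their place "T_tool_cam" (4x4, takes a point from camera to tool coordinates, whose origin is the TCP and whose axes are the flange's). Camera axes: x right, y down, z forward; pixel columns grow to the right and rows downward; lengths in mm; the calibration is good to about 2 mm. A picture is of the moment at which its call begins: read the wrist's pose just before it. camera_info takes no time and is no camera call.
- manip.sign_off(): hands the job in; it is judged then, once.
The state is a dict: "clock": time; "joints": joint angles; "qd": joint speeds; "effort": joint torques, N m; "eef_pos": TCP position; "eef_rot": TCP orientation; "wrist_force": force on the tool from outside, world axes, zero at the start; "moment": the same for the moment, N m; "finger_gap": finger opening in mm; "finger_force": force on a finger pad.
Only numpy, scipy, OpenCV 4.12 (cv2) and the standard library are available. Lean on these libraries where they do the work, as an engineer would, in place of code of your own. Each camera call takes 0.05 s, during which the arm holds its last target. There are 200 camera calls.

## Working session

There is one attempt and no reset: what is moved stays moved. The work goes in short steps, Python scripts to look and compute and a tool call to move; the robot and the scene stay as the last step left them, time stands still between calls to the robot, and variables do not carry over. Pictures are saved under pics/ and viewed, at most 10 in all, crops included, and the job is handed in when it is done.

Besides the shell and the picture viewer there is one more tool, called after ">>>" by a JSON object that holds its "method" and its "body", one argument or row to a line. servo_tool: Moves the arm, as the interface text tells. Its arguments: {"type":"object","properties":{"rows":{"type":"array","items":{"type":"array","items":{"type":"number"}}},"grip_force":{"type":"number"}},"required":["rows"]}

```bash
mkdir -p pics
python3 - <<'E'
from cell import manip
import cv2
for n in("top","scene"):
    im=manip.camera(n);cv2.imwrite(f"pics/{n}0.png",im[...,::-1]);print(n,manip.camera_info(n))
print(manip.read_state())
E
```

```text
top {'fx': 375.624321961975, 'fy': 375.624321961975, 'cx': 253.10784264885058, 'cy': 188.0700641529261, 'position': array([516.42142462,  24.35723362, 982.39313458]), 'rotation': array([-3.04289912, -0.01967402, -1.59450024])}
scene {'fx': 362.0096019178928, 'fy': 362.0096019178928, 'cx': 253.2082383960912, 'cy': 200.87864023797107, 'position': array([1016.44251623,  787.66582143,  861.98295902]), 'rotation': array([-2.31420852, -0.00404135,  2.67690217])}
{'clock': 0.1, 'joints': array([-1.36960797e+00,  3.00427586e-01,  1.52146946e+00, -6.20263111e-06,
        1.32069005e+00, -6.66037833e-02]), 'qd': array([-0.00171314, -0.00167097, -0.00185616,  0.0009726 ,  0.00025365,
       -0.00038732]), 'effort': array([-3.99223090e-04, -5.32644761e+01, -3.53284800e+01,  7.09098321e-02,
        2.34447228e-02, -6.20206674e-05]), 'eef_pos': array([ 145.48254814, -530.18924249,  204.95741273]), 'eef_rot': array([-3.14060002e+00, -6.01897617e-05,  2.67793648e-01]), 'wrist_force': array([-0.15144285, -1.12704456,  0.38729884]), 'moment': array([ 0.0042724 , -0.03418108,  0.07074328]), 'finger_force': 0.0, 'finger_gap': 94.14941534998489}
```

View pics/top0.png

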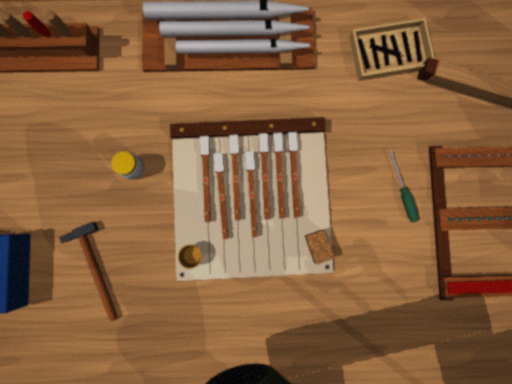

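The top view shows the board with the batten at the far side (row ~127). The 2nd key from the left (front about (218,154)) and the 4th (front about (250,152)) have slipped back. I'll enlarge this for the rough layout, then look with the wrist camera.

```bash
cat > h.py <<'E'
from cell import manip
import cv2, numpy as np
from scipy.spatial.transform import Rotation as R
def cam(n):
    i=manip.camera_info(n);K=(i['fx'],i['fy'],i['cx'],i['cy'])
    if n=='wrist':
        s=manip.read_state();T=np.eye(4);T[:3,:3]=R.from_euler('xyz',s['eef_rot']).as_matrix();T[:3,3]=s['eef_pos']
        T=T@np.array(i['T_tool_cam']);return K,T[:3,:3],T[:3,3]
    return K,R.from_euler('xyz',i['rotation']).as_matrix(),np.array(i['position'])
def toworld(c,uv,z):
    K,Rm,p=c;uv=np.atleast_2d(uv).astype(float)
    d=np.c_[(uv[:,0]-K[2])/K[0],(uv[:,1]-K[3])/K[1],np.ones(len(uv))]@Rm.T
    return p+d*((z-p[2])/d[:,2])[:,None]
def topix(c,P):
    K,Rm,p=c;q=(np.atleast_2d(P)-p)@Rm
    return np.c_[q[:,0]/q[:,2]*K[0]+K[2],q[:,1]/q[:,2]*K[1]+K[3]]
E
python3 - <<'E'
from h import *
im=cv2.imread('pics/top0.png')[112:287,160:345]
cv2.imwrite('pics/top1.png',cv2.resize(im,None,fx=3.4,fy=3.4,interpolation=cv2.INTER_CUBIC))
c=cam('top')
print(toworld(c,[[173,138],[326,132],[334,273],[177,280]],12).round(1))
print(manip.camera_info('wrist'))
E
```

```text
[[ 748.4  209.7   12. ]
 [ 756.9 -193.4   12. ]
 [ 390.  -198.1   12. ]
 [ 383.   200.7   12. ]]
{'fx': 328.86585652837226, 'fy': 328.86585652837226, 'cx': 256.5287936570942, 'cy': 190.60769593311267, 'T_tool_cam': array([[ 2.55694923e-04, -9.68607130e-01, -2.48596383e-01,
         7.21471992e+01],
       [ 9.99999238e-01, -5.26513863e-05,  1.23369951e-03,
        -5.74956058e-01],
       [-1.20805909e-03, -2.48596509e-01,  9.68606378e-01,
        -1.79571740e+02],
       [ 0.00000000e+00,  0.00000000e+00,  0.00000000e+00,
         1.00000000e+00]])}
```

View pics/top1.png

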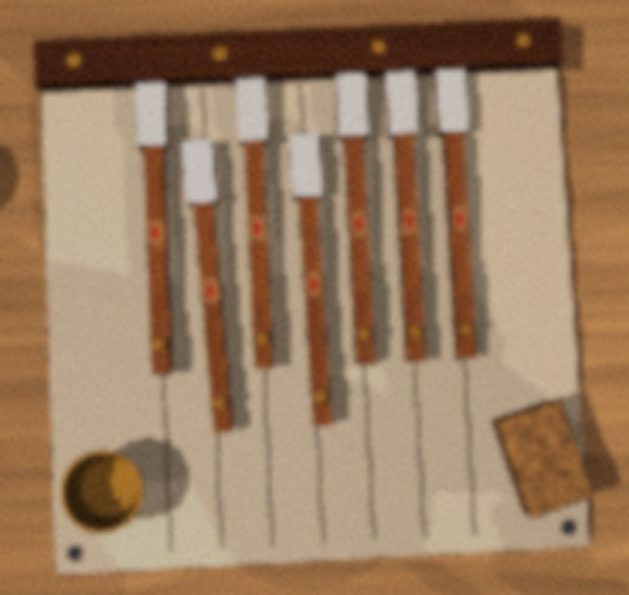

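Keys in places 2 (y=+76) and 4 (y=0) are the slipped ones, and the board yaw is about +0.022. I'm moving the wrist camera over the board with the fingers closed.

>>> {"method": "servo_tool", "body": {
  "rows": [
    [0,0,-0.7,23,23,1,1],
    [0,0,-0.7,23,23,1,1],
    [0,0,-0.7,23,23,1,1],
    [0,0,-0.7,23,23,1,1],
    [0,0,-0.7,23,23,1,1],
    [0,0,-0.7,23,23,1,1],
    [0,0,-0.7,23,23,1,1],
    [0,0,-0.7,23,23,1,1],
    [0,0,-0.7,23,23,1,1],
    [0,0,-0.7,23,23,1,1],
    [0,0,-0.7,23,23,1,1],
    [0,0,-0.7,23,23,1,1],
    [0,0,-0.7,23,23,1,1],
    [0,0,-0.7,23,23,1,1],
    [0,0,-0.7,23,23,1,1],
    [0,0,-0.7,23,23,1,1],
    [0,0,-0.7,23,23,1,1],
    [0,0,-0.7,23,23,1,1],
    [0,0,-0.7,23,23,1,1],
    [0,0,-0.7,18,23,1,1]
  ]
}}

```text
clock: 2.6
eef_pos: [601.1, -69.5, 225.0]
eef_rot: [-3.141, 0.001, 0.023]
wrist_force: [0.4, -0.6, 0.1]
finger_gap: 1.0
finger_force: 0.0
```

>>> {"method": "servo_tool", "body": {
  "rows": [
    [0,0,0,0,0,0,1],
    [0,0,0,0,0,0,1]
  ]
}}

```text
clock: 2.85
eef_pos: [600.1, -70.9, 225.1]
eef_rot: [3.142, 0.001, 0.024]
wrist_force: [0.1, 0.6, 0.1]
finger_gap: 0.8
finger_force: 0.0
```

Run:
```python
from h import *
import pickle
c=cam('wrist');im=manip.camera('wrist')[...,::-1]
pickle.dump(c,open('c1.pkl','wb'))
cv2.imwrite('pics/w1raw.png',im)
cv2.imwrite('pics/w1.png',cv2.resize(im,(800,600),interpolation=cv2.INTER_CUBIC))
```

```text
(no output)
```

View pics/w1.png

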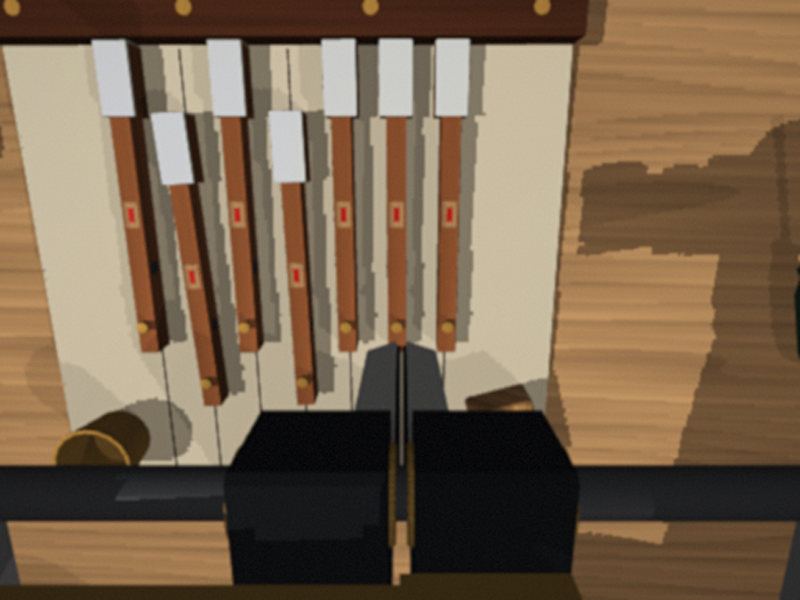

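The wrist view shows all seven keys clearly. The slipped heads are at about (173,148) and (288,147) in the 800-px picture, with tails at about (213,404) and (307,403). Next I enlarge both and fit the white heads by code.

Run:
```python
from h import *
import pickle
c=pickle.load(open('c1.pkl','rb'));im=cv2.imread('pics/w1raw.png')
hsv=cv2.cvtColor(im,cv2.COLOR_BGR2HSV)
m=((hsv[...,2]>170)&(hsv[...,1]<28)).astype(np.uint8)
n,l,st,ce=cv2.connectedComponentsWithStats(m)
for i in range(1,n):
    if st[i,4]<300: continue
    pts=np.argwhere(l==i)[:,::-1]
    w=toworld(c,pts,33)[:,:2].astype(np.float32)
    r=cv2.minAreaRect(w); b=cv2.boxPoints(r)
    vx=cv2.fitLine(w,cv2.DIST_L2,0,.01,.01).ravel();a=np.arctan(vx[1]/vx[0])
    print(st[i],'c',np.round(w.mean(0),1),'size',np.round(r[1],1),'ang',round(float(a),4),'xmax',w[:,0].max().round(1),'xmin',w[:,0].min().round(1))
cr=im[60:265,90:215]
cv2.imwrite('pics/w1c.png',cv2.resize(cr,None,fx=2.9,fy=2.9,interpolation=cv2.INTER_CUBIC))
```

```text
[ 206   25   22   49 1005] c [728.9 -25.7] size [47.  21.9] ang 0.0247 xmax 752.5 xmin 705.1
[ 242   25   22   49 1025] c [729.9 -63.9] size [47. 22.] ang 0.022 xmax 753.4 xmin 706.0
[ 279   25   21   49 1011] c [ 731.1 -101.6] size [47.2 21.2] ang 0.0371 xmax 754.3 xmin 707.0
[  59   26   27   48 1001] c [725.  126.4] size [46. 22.] ang 0.0262 xmax 747.9 xmin 701.5
[132  26  25  48 997] c [726.9  50.3] size [46.  21.9] ang 0.0274 xmax 749.7 xmin 703.3
[ 97  71  26  47 901] c [680.7  90.5] size [47.5 21.5] ang 0.0676 xmax 704.8 xmin 656.5
[172  71  23  46 919] c [683.8  10.9] size [46.9 22. ] ang 0.0403 xmax 706.7 xmin 659.5
```

View pics/w1c.png

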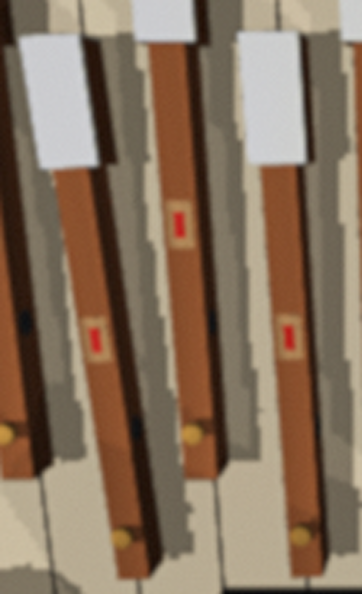

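Enlarged crop: tail top-edge middles are at about (132,578), (200,478 — reference key) and (307,576). The lever-top right behind each head is at (74,168), (167,43) and (280,166).

Run:
```python
from h import *
import pickle
c=pickle.load(open('c1.pkl','rb'))
H=np.array([[725,126.4],[726.9,50.3],[728.9,-25.7],[729.9,-63.9],[731.1,-101.6]]);L=np.array([114,38,-38,-76,-114])
s,b=np.polyfit(L,H[:,0],1);yaw=-np.arctan(s);print('yaw',yaw)
ex=np.array([np.cos(yaw),np.sin(yaw)]);ey=np.array([-ex[1],ex[0]])
# batten origin-frame: u along ex (0=board centre), head centre at u=165-24=141
o=np.mean(H-np.outer(L,ey),0)-141*ex
print('board centre',o)
f=lambda w:np.c_[(w-o)@ex,(w-o)@ey]
print('refs',f(H).round(1).tolist())
print('slip heads',f(np.array([[680.7,90.5],[683.8,10.9]])).round(1))
p=np.array([[132,578],[200,478],[307,576],[97,340],[180,225],[289,338],[74,168],[167,43],[280,166]])/2.9+[90,60]-.33
w=toworld(c,p,32)[:,:2];print(np.c_[w,f(w)].round(1))
```

```text
yaw 0.02651374908621718
board centre [587.00659534   8.55665704]
refs [[141.1, 114.1], [141.0, 38.0], [140.9, -38.0], [140.9, -76.2], [141.1, -113.9]]
slip heads [[95.8 79.4]
 [96.8 -0.2]]
[[485.7  76.5 -99.5  70.6]
 [531.6  45.3 -54.4  38.2]
 [488.3   2.  -98.8  -4. ]
 [589.1  83.4   4.1  74.8]
 [635.5  47.8  49.5  37.9]
 [591.8   6.8   4.7  -1.8]
 [656.1  87.   71.1  76.6]
 [702.2  48.9 116.2  37.3]
 [658.7   8.4  71.7  -2. ]]
```

Measured in the board frame, key 2 has its head at v=79.4 and tail at 70.6, and key 4 has its head at -0.2 and tail at -4.0. Both gaps are about 45 mm. I start with key 2, nudging its tail towards +y. The tool turns 90° so the narrow 16 mm side lies across the keys.

>>> {"method": "servo_tool", "body": {
  "rows": [
    [0,0,9,-10.7,12.2,0,1],
    [0,0,9,-10.7,12.2,0,1],
    [0,0,9,-10.7,12.2,0,1],
    [0,0,9,-10.7,12.2,0,1],
    [0,0,9,-10.7,12.2,0,1],
    [0,0,9,-10.7,12.2,0,1],
    [0,0,9,-10.7,12.2,0,1],
    [0,0,9,-10.7,12.2,0,1],
    [0,0,9,-10.7,12.2,0,1],
    [0,0,9,-10.7,12.2,0,1],
    [0,0,0,0,0,-33,1],
    [0,0,0,0,0,-33,1],
    [0,0,0,0,0,-33,1],
    [0,0,0,0,0,-33,1],
    [0,0,0,0,0,-33,1],
    [0,0,0,0,0,0,1],
    [0,0,0,0,0,0,1]
  ]
}}

```text
clock: 5.03
eef_pos: [494.1, 51.2, 61.8]
eef_rot: [3.14, 0.0, 1.594]
wrist_force: [0.2, 0.2, -0.0]
finger_gap: 0.4
finger_force: 0.0
```

Run:
```python
from h import *
print(manip.read_state()['joints'].round(2),manip.read_state()['eef_pos'])
im=manip.camera('scene')[...,::-1]; c=cam('scene'); p=topix(c,[490,50,30])[0].astype(int);print(p)
cv2.imwrite('pics/s1.png',cv2.resize(im[p[1]-100:p[1]+70,p[0]-110:p[0]+110],None,fx=3.4,fy=3.4,interpolation=cv2.INTER_CUBIC))
```

```text
[ 0.03  0.36  1.81 -0.    0.97  0.01] [494.10029233  51.23964426  61.82101995]
[293 202]
```

View pics/s1.png

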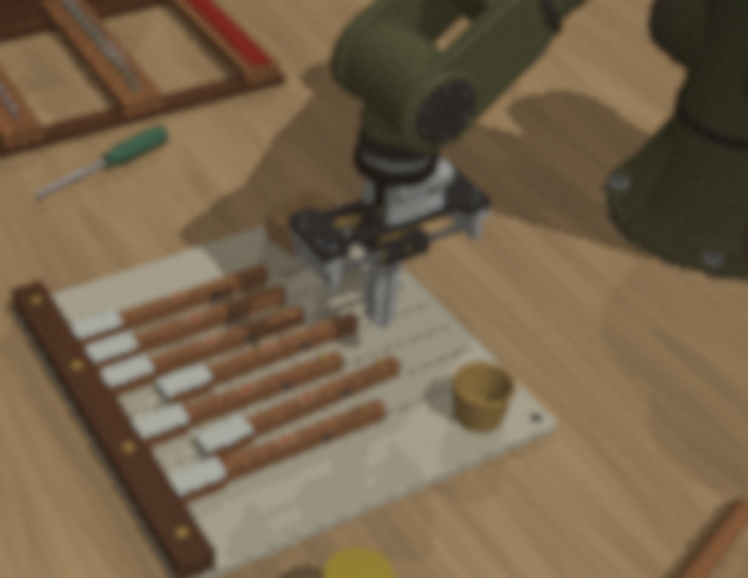

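The finger hangs above the gap between the tails of keys 2 and 4, with clear space around it. Now I go down to z=18 and push the tail towards +y.

>>> {"method": "servo_tool", "body": {
  "rows": [
    [0,0,0,0,0,-15,1],
    [0,0,0,0,0,-15,1],
    [0,0,0,0,0,-14,1],
    [0,0,0,0,0,0,1],
    [0,0,0,0,2,0,1],
    [0,0,0,0,2,0,1],
    [0,0,0,0,2,0,1],
    [0,0,0,0,2,0,1],
    [0,0,0,0,2,0,1],
    [0,0,0,0,2,0,1],
    [0,0,0,0,2,0,1]
  ]
}}

```text
clock: 6.45
eef_pos: [493.5, 65.7, 16.4]
eef_rot: [-3.142, 0.0, 1.594]
wrist_force: [0.5, 0.2, 0.9]
finger_gap: 0.3
finger_force: 0.2
```

>>> {"method": "servo_tool", "body": {
  "rows": [
    [0,0,0,0,1.5,0,1],
    [0,0,0,0,1.5,0,1],
    [0,0,0,0,1.5,0,1],
    [0,0,0,0,1.5,0,1],
    [0,0,0,0,1,0,1],
    [0,0,0,0,1,0,1],
    [0,0,0,0,0,0,1]
  ]
}}

```text
clock: 7.32
eef_pos: [493.5, 73.7, 16.4]
eef_rot: [3.142, -0.0, 1.594]
wrist_force: [0.7, 0.4, -0.3]
finger_gap: 0.8
finger_force: 0.0
```

Run:
```python
from h import *
import pickle
c=cam('wrist');im=manip.camera('wrist')[...,::-1]
pickle.dump(c,open('c2.pkl','wb'));cv2.imwrite('pics/w2raw.png',im)
cv2.imwrite('pics/w2.png',cv2.resize(im,(800,600),interpolation=cv2.INTER_CUBIC))
print(manip.read_state()['eef_pos'])
```

```text
[493.5177053   73.64931267  16.43208203]
```

View pics/w2.png

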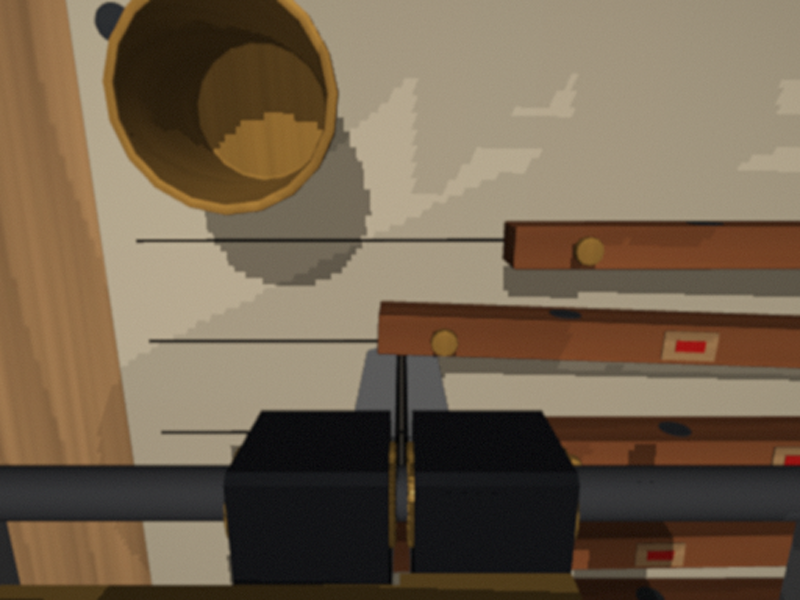

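Key 2's tail has moved past its pencil line and the angle is now slightly negative, as intended. Its tail top edge is at about (379,315)-(379,355) and its label at (690,347). Key 1 is undisturbed, with its tail at (514,245).

```bash
cat >> h.py <<'E'
o=np.array([587.007,8.557]);yaw=.0265
ex=np.array([np.cos(yaw),np.sin(yaw)]);ey=np.array([-ex[1],ex[0]])
def uv(w): w=np.atleast_2d(w)[:,:2]-o; return np.c_[w@ex,w@ey]
def world(u,v): return o+u*ex+v*ey
E
python3 - <<'E'
from h import *
import pickle
c=pickle.load(open('c2.pkl','rb'))
p=np.array([[379,335],[690,347],[514,245],[793,341],[793,244]])*.64-.2
print(uv(toworld(c,p,32)).round(1), uv(manip.read_state()['eef_pos']))
print(uv(toworld(c,np.array([[250,341],[250,241]])*.64,12)).round(1))
E
```

```text
[[-99.   85.1]
 [  6.   80.5]
 [-55.3 115.4]
 [ 40.5  82.6]
 [ 34.3 115.5]] [[-91.73172579  67.54663483]]
[[-148.6   76. ]
 [-145.7  114. ]]
```

Allowing for the bias seen on key 1, key 2's tail is at about 84 and its angle about -0.044. I go round behind the tail, turn the fingertip square to it and push it forward, stopping about 12 mm short of the batten.

>>> {"method": "servo_tool", "body": {
  "rows": [
    [0,0,0,0,-5,0,1],
    [0,0,-0.8,-14,-0.4,0,1],
    [0,0,-0.8,-14.3,-0.4,0,1],
    [0,0,-0.7,-0.3,11,0,1],
    [0,0,0,-0.3,10.5,0,1],
    [0,0,0,0,0,0,1],
    [0,0,0,3,0,0,1],
    [0,0,0,3,0,0,1],
    [0,0,0,2,0,0,1],
    [0,0,0,2,0,0,1],
    [0,0,0,2,0,0,1]
  ]
}}

```text
clock: 8.75
eef_pos: [476.7, 89.3, 16.4]
eef_rot: [-3.141, -0.0, 1.554]
wrist_force: [-0.8, 0.1, -0.9]
finger_gap: 0.2
finger_force: 0.2
```

>>> {"method": "servo_tool", "body": {
  "rows": [
    [0,0,0,2,0,0,1],
    [0,0,0,2,0,0,1],
    [0,0,0,2,0,0,1],
    [0,0,0,2,0,0,1],
    [0,0,0,2,0,0,1],
    [0,0,0,2,0,0,1],
    [0,0,0,2,0,0,1],
    [0,0,0,2,0,0,1],
    [0,0,0,2,0,0,1],
    [0,0,0,2,0,0,1],
    [0,0,0,2,0,0,1],
    [0,0,0,2,0,0,1],
    [0,0,0,2,0,0,1],
    [0,0,0,0,0,0,1]
  ]
}}

```text
clock: 10.5
eef_pos: [502.8, 89.3, 16.5]
eef_rot: [3.141, -0.0, 1.554]
wrist_force: [0.4, 0.2, -0.5]
finger_gap: 0.6
finger_force: 0.0
```

Run:
```python
from h import *
import pickle
c=cam('wrist');im=manip.camera('wrist')[...,::-1]
pickle.dump(c,open('c3.pkl','wb'));cv2.imwrite('pics/w3raw.png',im)
cv2.imwrite('pics/w3.png',cv2.resize(im,(800,600),interpolation=cv2.INTER_CUBIC))
print(uv(manip.read_state()['eef_pos']))
```

```text
[[-82.12365551  82.96537722]]
```

View pics/w3.png

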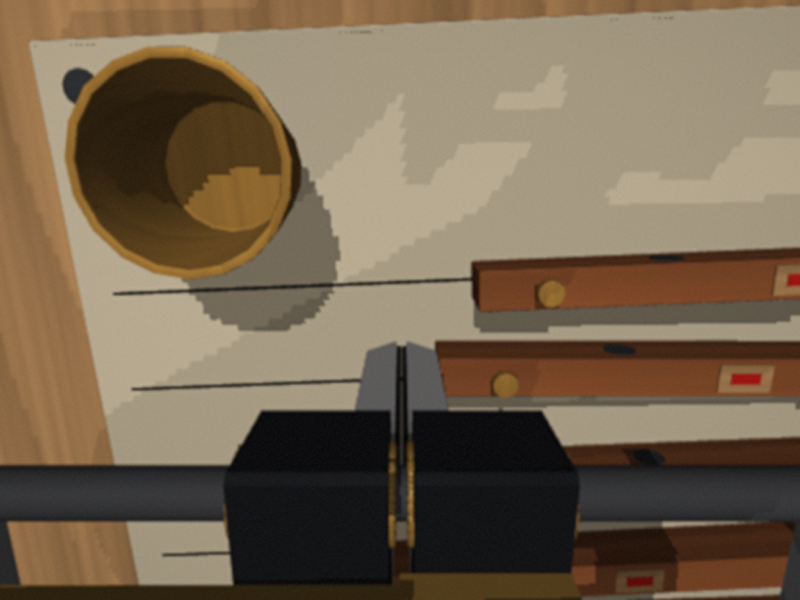

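Key 2 is flush against the fingertip. Its tail top edge is at about (440,376) and its label at (746,379). Key 1's tail is at (480,289) and its label at (797,281).

Run:
```python
from h import *
import pickle
c=pickle.load(open('c3.pkl','rb'))
p=np.array([[440,376],[746,379],[480,289],[797,281]])*.64-.2
print(uv(toworld(c,p,32)).round(1))
print(uv(toworld(c,np.array([[250,385],[250,289]])*.64,12)).round(1))
```

```text
[[-68.6  85.1]
 [ 36.5  79.4]
 [-54.7 115.2]
 [ 48.9 113.4]]
[[-140.7   75.8]
 [-136.2  113.8]]
```

>>> {"method": "servo_tool", "body": {
  "rows": [
    [0,0,0.6,-4,-0.1,0,1],
    [0,0,0.6,-4,-0.1,0,1],
    [0,0,0.6,-0.2,10,0,1],
    [0,0,0.5,-0.3,10,0,1],
    [0,0,0,0,0,0,1],
    [0,0,0,7,0.2,0,1],
    [0,0,0,7,0.2,0,1],
    [0,0,0,0,0,0,1],
    [0,0,0,0,-2,0,1],
    [0,0,0,0,-2,0,1],
    [0,0,0,0.1,-2,0,1],
    [0,0,0,0,-1.5,0,1],
    [0,0,0,0.1,-1.5,0,1],
    [0,0,0,0,-1,0,1],
    [0,0,0,0.1,-1,0,1],
    [0,0,0,0,-1,0,1],
    [0,0,0,0,0,0,1]
  ]
}}

```text
clock: 12.68
eef_pos: [508.5, 97.5, 16.5]
eef_rot: [3.142, 0.0, 1.594]
wrist_force: [0.7, -0.4, -0.5]
finger_gap: 0.6
finger_force: 0.0
```

Run:
```python
from h import *
import pickle
c=cam('wrist');im=manip.camera('wrist')[...,::-1]
pickle.dump(c,open('c4.pkl','wb'));cv2.imwrite('pics/w4raw.png',im)
cv2.imwrite('pics/w4.png',cv2.resize(im,(800,600),interpolation=cv2.INTER_CUBIC))
print(uv(manip.read_state()['eef_pos']))
```

```text
[[-76.19160593  90.98093938]]
```

View pics/w4.png

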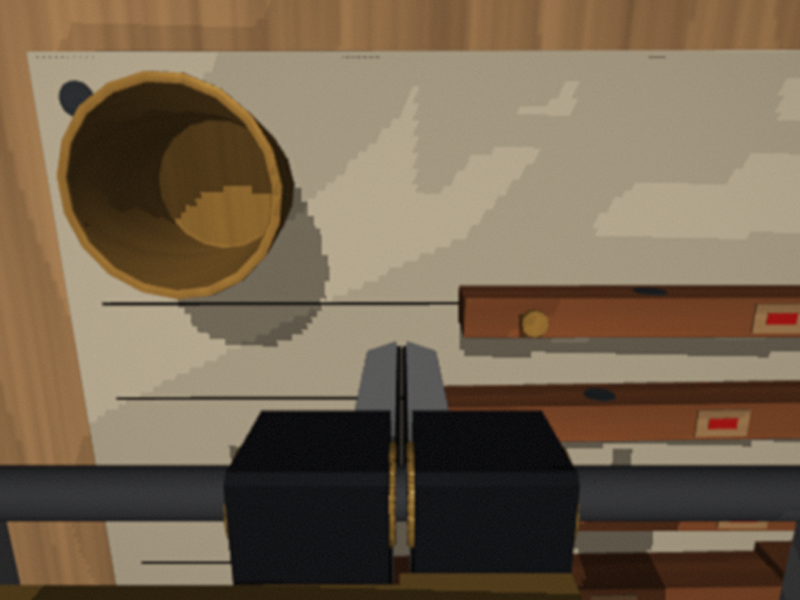

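Key 2 is now almost parallel to the line: its lower edge lies at rows 441-438, against the pencil line at row 398. I go behind the tail and push it towards the batten.

>>> {"method": "servo_tool", "body": {
  "rows": [
    [0,0,0,0,3,0,1],
    [0,0,0,-8,-0.2,0,1],
    [0,0,0,-8,-0.2,0,1],
    [0,0,0,0.2,-9,0,1],
    [0,0,0,0.3,-9,0,1],
    [0,0,0,0,0,0,1],
    [0,0,0,4,0.1,0,1],
    [0,0,0,4,0.1,0,1],
    [0,0,0,2,0.05,0,1],
    [0,0,0,2,0.05,0,1],
    [0,0,0,2,0.05,0,1],
    [0,0,0,2,0.05,0,1],
    [0,0,0,2,0.05,0,1],
    [0,0,0,2,0.05,0,1],
    [0,0,0,1,0.03,0,1],
    [0,0,0,1,0.03,0,1],
    [0,0,0,0.5,0,0,1]
  ]
}}

```text
clock: 14.85
eef_pos: [515.5, 82.7, 16.5]
eef_rot: [3.142, -0.0, 1.594]
wrist_force: [-0.6, 0.5, 0.7]
finger_gap: 0.4
finger_force: 0.2
```

>>> {"method": "servo_tool", "body": {
  "rows": [
    [0,0,0,0.5,0,0,1],
    [0,0,0,0.5,0,0,1]
  ]
}}

```text
clock: 15.1
eef_pos: [516.5, 82.7, 16.5]
eef_rot: [3.142, 0.0, 1.594]
wrist_force: [-0.7, 0.8, -0.3]
finger_gap: 0.1
finger_force: 0.2
```

>>> {"method": "servo_tool", "body": {
  "rows": [
    [0,0,0,0.5,0,0,1],
    [0,0,0,0.5,0,0,1]
  ]
}}

```text
clock: 15.35
eef_pos: [517.4, 82.7, 16.4]
eef_rot: [-3.142, 0.0, 1.594]
wrist_force: [-0.8, -0.3, 0.5]
finger_gap: 0.5
finger_force: 0.2
```

>>> {"method": "servo_tool", "body": {
  "rows": [
    [0,0,0,0.5,0,0,1],
    [0,0,0,0.5,0,0,1]
  ]
}}

```text
clock: 15.6
eef_pos: [517.9, 82.7, 16.4]
eef_rot: [-3.14, 0.0, 1.594]
wrist_force: [-6.9, -0.3, 5.1]
finger_gap: 0.6
finger_force: 3.6
```

>>> {"method": "servo_tool", "body": {
  "rows": [
    [0,0,0,0.5,0,0,1],
    [0,0,0,0,0,0,1]
  ]
}}

```text
clock: 15.85
eef_pos: [518.0, 82.7, 16.4]
eef_rot: [-3.139, 0.0, 1.594]
wrist_force: [-9.5, 0.5, 5.2]
finger_gap: 0.5
finger_force: 4.4
```

Key 2 is seated against the batten at about 9 N. I back off and go round behind key 4, then push it along its own axis. That axis leads it towards its line.

>>> {"method": "servo_tool", "body": {
  "rows": [
    [0,0,0,-2,0,0,1],
    [0,0,0,-17,-0.4,0,1],
    [0,0,0,-17,-0.5,0,1],
    [0,0,0,-17,-0.5,0,1],
    [0,0,0,0.4,-16,0,1],
    [0,0,0.3,0.4,-16,0,1],
    [0,0,0.5,0.4,-16,0,1],
    [0,0,0.5,0.4,-16,0,1],
    [0,0,0,0.5,-16,0,1],
    [0,0,0,0,0,0,1],
    [0,0,0,3,0.1,0,1],
    [0,0,0,3,0.1,0,1],
    [0,0,0,2,0.1,0,1]
  ]
}}

```text
clock: 17.48
eef_pos: [476.2, 1.9, 16.4]
eef_rot: [-3.141, -0.0, 1.618]
wrist_force: [-0.8, 0.0, 1.3]
finger_gap: 0.6
finger_force: 0.5
```

>>> {"method": "servo_tool", "body": {
  "rows": [
    [0,0,0,2,0.1,0,1],
    [0,0,0,2,0.1,0,1],
    [0,0,0,2,0.1,0,1],
    [0,0,0,2,0.1,0,1],
    [0,0,0,2,0.1,0,1],
    [0,0,0,2,0.1,0,1],
    [0,0,0,2,0.1,0,1],
    [0,0,0,2,0.1,0,1],
    [0,0,0,2,0.1,0,1],
    [0,0,0,2,0.1,0,1],
    [0,0,0,2,0.1,0,1],
    [0,0,0,2,0.1,0,1],
    [0,0,0,2,0.1,0,1],
    [0,0,0,2,0.1,0,1],
    [0,0,0,2,0.1,0,1],
    [0,0,0,0,0,0,1]
  ]
}}

```text
clock: 19.48
eef_pos: [506.2, 3.1, 16.4]
eef_rot: [3.141, 0.0, 1.617]
wrist_force: [-0.4, 0.5, -0.0]
finger_gap: 0.6
finger_force: 0.0
```

Run:
```python
from h import *
import pickle
c=cam('wrist');im=manip.camera('wrist')[...,::-1]
pickle.dump(c,open('c5.pkl','wb'));cv2.imwrite('pics/w5raw.png',im)
cv2.imwrite('pics/w5.png',cv2.resize(im,(800,600),interpolation=cv2.INTER_CUBIC))
print(uv(manip.read_state()['eef_pos']))
```

```text
[[-80.99543312  -3.30698436]]
```

View pics/w5.png

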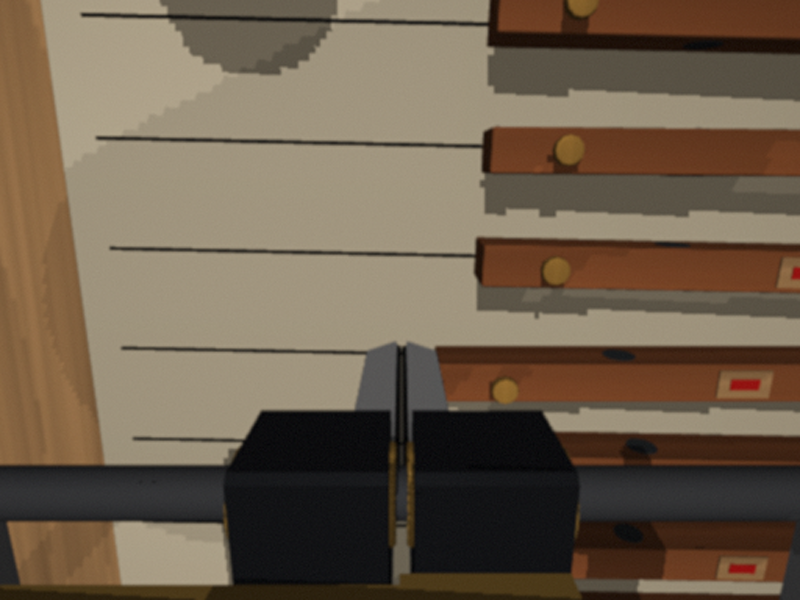

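Key 2 is seated in line with its neighbours, its tail at row 151 by its pencil line. Key 4's tail is at about (440,382), about 3 mm to the -y side of its line. I nudge that tail towards +y, then seat the key.

>>> {"method": "servo_tool", "body": {
  "rows": [
    [0,0,-0.4,-4.5,-0.1,0,1],
    [0,0,-0.4,-4.5,-0.1,0,1],
    [0,0,-0.5,0.2,-10,0,1],
    [0,0,0,0.3,-10,0,1],
    [0,0,0,0,0,0,1],
    [0,0,0,7,0.2,0,1],
    [0,0,0,7,0.2,0,1],
    [0,0,0,0,0,0,1],
    [0,0,0,0,2,0,1],
    [0,0,0,-0.1,1.5,0,1],
    [0,0,0,0,1,0,1],
    [0,0,0,0,1,0,1],
    [0,0,0,-0.1,1,0,1],
    [0,0,0,0,1,0,1],
    [0,0,0,0,1,0,1],
    [0,0,0,0,0,0,1]
  ]
}}

```text
clock: 21.52
eef_pos: [511.3, -8.2, 16.4]
eef_rot: [3.142, -0.0, 1.594]
wrist_force: [-0.5, 1.4, -0.3]
finger_gap: 0.5
finger_force: 0.0
```

>>> {"method": "servo_tool", "body": {
  "rows": [
    [0,0,0,0,-3,0,1],
    [0,0,0,-8,-0.2,0,1],
    [0,0,0,-8,-0.2,0,1],
    [0,0,0,-0.2,9,0,1],
    [0,0,0,-0.3,9,0,1],
    [0,0,0,0,0,0,1],
    [0,0,0,4,0.1,0,1],
    [0,0,0,4,0.1,0,1],
    [0,0,0,2,0.05,0,1],
    [0,0,0,2,0.05,0,1],
    [0,0,0,2,0.05,0,1],
    [0,0,0,2,0.05,0,1],
    [0,0,0,2,0.05,0,1],
    [0,0,0,2,0.05,0,1],
    [0,0,0,1,0.03,0,1],
    [0,0,0,1,0.03,0,1],
    [0,0,0,0.5,0,0,1]
  ]
}}

```text
clock: 23.65
eef_pos: [517.4, 6.9, 16.4]
eef_rot: [-3.142, 0.0, 1.594]
wrist_force: [-1.5, 0.3, 0.8]
finger_gap: 0.8
finger_force: 0.3
```

>>> {"method": "servo_tool", "body": {
  "rows": [
    [0,0,0,0.5,0,0,1],
    [0,0,0,0.5,0,0,1]
  ]
}}

```text
clock: 23.9
eef_pos: [518.3, 6.9, 16.5]
eef_rot: [-3.142, 0.0, 1.594]
wrist_force: [0.2, 0.3, 0.0]
finger_gap: 0.0
finger_force: 0.2
```

>>> {"method": "servo_tool", "body": {
  "rows": [
    [0,0,0,0.5,0,0,1],
    [0,0,0,0.5,0,0,1]
  ]
}}

```text
clock: 24.15
eef_pos: [519.3, 7.0, 16.4]
eef_rot: [-3.142, -0.0, 1.594]
wrist_force: [0.0, -0.2, 0.4]
finger_gap: 0.2
finger_force: 0.2
```

>>> {"method": "servo_tool", "body": {
  "rows": [
    [0,0,0,0.5,0,0,1],
    [0,0,0,0.5,0,0,1]
  ]
}}

```text
clock: 24.4
eef_pos: [519.9, 6.9, 16.4]
eef_rot: [-3.14, -0.0, 1.594]
wrist_force: [-7.9, 0.7, 5.5]
finger_gap: 0.3
finger_force: 3.6
```

Key 4 is seated too. I back off, raise the arm and return to the first viewing pose.

>>> {"method": "servo_tool", "body": {
  "rows": [
    [0,0,0,-10,-0.2,0,1],
    [0,0,0,-10,-0.2,0,1],
    [0,0,0,0,0,40,1],
    [0,0,0,0,0,40,1],
    [0,0,0,0,0,45,1],
    [0,0,0,0,0,45,1],
    [0,0,0,0,0,39,1],
    [0,0,-9,10,-7.7,0,1],
    [0,0,-9,10,-7.7,0,1],
    [0,0,-9,10,-7.7,0,1],
    [0,0,-9,10,-7.7,0,1],
    [0,0,-9,10,-7.7,0,1],
    [0,0,-9,10,-7.7,0,1],
    [0,0,-9,10,-7.7,0,1],
    [0,0,-9,10,-7.7,0,1],
    [0,0,-9,10,-7.7,0,1],
    [0,0,-9,10,-7.7,0,1],
    [0,0,0,0,0,0,1],
    [0,0,0,0,0,0,1]
  ]
}}

```text
clock: 26.78
eef_pos: [599.8, -70.2, 225.4]
eef_rot: [-3.142, 0.0, 0.027]
wrist_force: [-0.7, -0.6, 0.4]
finger_gap: 0.2
finger_force: 0.0
```

Run:
```python
from h import *
c=cam('wrist');im=manip.camera('wrist')[...,::-1]
cv2.imwrite('pics/w6raw.png',im)
hsv=cv2.cvtColor(im,cv2.COLOR_BGR2HSV)
m=((hsv[...,2]>170)&(hsv[...,1]<28)).astype(np.uint8)
n,l,st,ce=cv2.connectedComponentsWithStats(m)
for i in range(1,n):
    if st[i,4]<300: continue
    w=toworld(c,np.argwhere(l==i)[:,::-1],33);q=uv(w).astype(np.float32)
    print(q.mean(0).round(1),'front',q[:,0].max().round(1))
# lever centre lines from brown mask, per u slab
P=toworld(c,np.argwhere(np.ones(im.shape[:2]))[:,::-1],32);q=uv(P)
br=((hsv[...,0]<15)&(hsv[...,1]>120)&(hsv[...,2]>110)).ravel()
for v0 in (114,76,38,0,-38,-76,-114):
    s=br&(abs(q[:,1]-v0)<11)&(q[:,0]>-50)&(q[:,0]<110)
    a=q[s];us=np.arange(-50,110,5)
    mv=[(u+2.5,np.median(a[(a[:,0]>=u)&(a[:,0]<u+5),1])) for u in us if ((a[:,0]>=u)&(a[:,0]<u+5)).sum()>15]
    mv=np.array(mv);f=np.polyfit(*mv.T,1);print(v0,'slope',f[0].round(4),'mid',np.polyval(f,30).round(1),'at -50',np.polyval(f,-50).round(1))
cv2.imwrite('pics/w6.png',cv2.resize(im,(800,600),interpolation=cv2.INTER_CUBIC))
```

```text
[141.2 114.1] front 164.0
[141.3  76.4] front 164.0
[141.2  37.9] front 164.0
[141.5   0.8] front 164.1
[140.9 -38. ] front 164.1
[140.9 -76.1] front 164.2
[ 141.1 -114. ] front 164.2
114 slope -0.0012 mid 113.8 at -50 113.9
76 slope 0.0146 mid 74.7 at -50 73.6
38 slope -0.0004 mid 37.8 at -50 37.8
0 slope -0.0075 mid 1.3 at -50 1.9
-38 slope -0.0007 mid -38.1 at -50 -38.1
-76 slope -0.008 mid -76.0 at -50 -75.3
-114 slope -0.0017 mid -114.0 at -50 -113.9
```

View pics/w6.png

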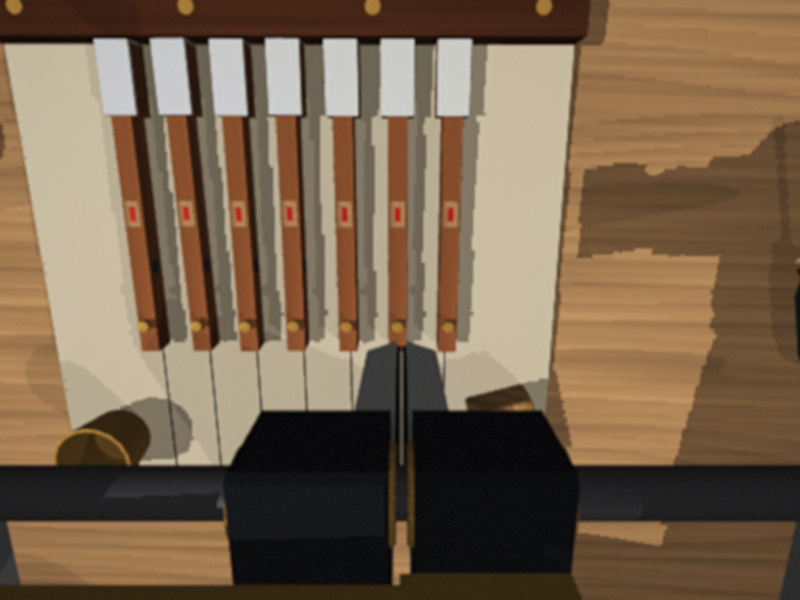

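All seven fronts read 164 at the batten and the neighbours haven't moved. Key 2's tail is still about 2.4 mm off (0.015 rad), though, and key 4's about 1.9 mm. The spaces between the levers are narrow for the closed pair, so I part the fingers and straighten each tail with one 12 mm fingertip.

>>> {"method": "servo_tool", "body": {
  "rows": [
    [0,0,0,-11.9,21.4,0,0.325],
    [0,0,0,-11.9,21.4,0,0.325],
    [0,0,0,-11.9,21.4,0,0.325],
    [0,0,0,-11.9,21.5,0,0.325],
    [0,0,0,-11.9,21.5,0,0.325],
    [0,0,0,-11.9,21.5,0,0.325],
    [0,0,0,-11.9,21.5,0,0.325],
    [0,0,0,-12,21.4,0,0.325],
    [0,0,0,0,0,-35,0.325],
    [0,0,0,0,0,-35,0.325],
    [0,0,0,0,0,-35,0.325],
    [0,0,0,0,0,-35,0.325],
    [0,0,0,0,0,-30,0.325],
    [0,0,0,0,0,-20,0.325],
    [0,0,0,0,0,-10,0.325],
    [0,0,0,0,0,-8,0.325],
    [0,0,0,0,0,0,0.325],
    [0,0,0,0,0,0,0.325]
  ]
}}

```text
clock: 29.08
eef_pos: [505.3, 101.2, 18.1]
eef_rot: [-3.141, -0.001, 0.024]
wrist_force: [0.9, -0.1, -0.3]
finger_gap: 63.6
finger_force: 0.0
```

Run:
```python
from h import *
s=manip.read_state();print(uv(s['eef_pos']),s['eef_pos'],s['eef_rot'],s['finger_gap'])
```

```text
[[-79.17602795  94.77133792]] [505.34762458 101.1971441   18.05200415] [-3.14148716e+00 -9.35874666e-04  2.35554087e-02] 63.56654506492131
```

>>> {"method": "servo_tool", "body": {
  "rows": [
    [0,0,0,5,0.1,0,0.325],
    [0,0,0,6,0.2,0,0.325],
    [0,0,0,5,0.1,0,0.325],
    [0,0,0,5,0.1,0,0.325],
    [0,0,0,0,0,0,0.325],
    [0,0,0,0,1.5,0,0.325],
    [0,0,0,0,1.2,0,0.325],
    [0,0,0,0,1,0,0.325],
    [0,0,0,-0.1,0.7,0,0.325],
    [0,0,0,0,0.6,0,0.325],
    [0,0,0,0,0.6,0,0.325],
    [0,0,0,0,0.6,0,0.325],
    [0,0,0,0,0,0,0.325]
  ]
}}

```text
clock: 30.7
eef_pos: [525.9, 107.9, 17.4]
eef_rot: [-3.142, 0.0, 0.024]
wrist_force: [-0.0, 0.2, 0.5]
finger_gap: 63.3
finger_force: 0.0
```

Run:
```python
from h import *
s=manip.read_state();print(uv(s['eef_pos']),s['eef_pos'],s['finger_gap'])
```

```text
[[-58.42992729 100.90490759]] [525.92392062 107.87826757  17.43396977] 63.2666905392472
```

>>> {"method": "servo_tool", "body": {
  "rows": [
    [0,0,0,0,-2.4,0,0.325],
    [0,0,0,-7,-0.2,0,0.325],
    [0,0,0,-7,-0.2,0,0.325],
    [0,0,0,-7,-0.2,0,0.325],
    [0,0,0,0.5,-19.5,0,0.352],
    [0,0,0,0.5,-19.5,0,0.352],
    [0,0,0,0.5,-19.5,0,0.352],
    [0,0,0,0.5,-19.5,0,0.352],
    [0,0,0,0.5,-19.5,0,0.352],
    [0,0,0,0.6,-19.5,0,0.352],
    [0,0,0,0,0,0,0.352],
    [0,0,0,0,0,0,0.352]
  ]
}}

```text
clock: 32.2
eef_pos: [507.9, -11.7, 17.5]
eef_rot: [-3.142, -0.0, 0.024]
wrist_force: [1.3, -0.0, 0.5]
finger_gap: 61.3
finger_force: 0.0
```

Run:
```python
from h import *
s=manip.read_state();print(uv(s['eef_pos']),s['eef_pos'],s['finger_gap'])
```

```text
[[-79.6445052  -18.11427719]] [507.8704305  -11.66124956  17.49652178] 61.26507814293229
```

>>> {"method": "servo_tool", "body": {
  "rows": [
    [0,0,0,5,0.1,0,0.352],
    [0,0,0,6,0.2,0,0.352],
    [0,0,0,5,0.1,0,0.352],
    [0,0,0,5,0.1,0,0.352],
    [0,0,0,0,0,0,0.352],
    [0,0,0,0,-1.5,0,0.352],
    [0,0,0,0,-1,0,0.352],
    [0,0,0,0.1,-1,0,0.352],
    [0,0,0,0,-0.7,0,0.352],
    [0,0,0,0,-0.7,0,0.352],
    [0,0,0,0,-0.6,0,0.352],
    [0,0,0,0,0,0,0.352]
  ]
}}

```text
clock: 33.7
eef_pos: [529.2, -17.2, 17.5]
eef_rot: [3.142, -0.0, 0.023]
wrist_force: [0.3, -0.6, -0.9]
finger_gap: 61.1
finger_force: 0.0
```

>>> {"method": "servo_tool", "body": {
  "rows": [
    [0,0,0,0,2.4,0,0.352],
    [0,0,0,-10,-0.2,0,0.352],
    [0,0,0,-11,-0.3,0,0.352],
    [0,0,0,0,0,40,0.352],
    [0,0,0,0,0,40,0.5],
    [0,0,0,0,0,42,1],
    [0,0,0,0,0,42,1],
    [0,0,0,0,0,43,1],
    [0,0,0,23,-14,0,1],
    [0,0,0,23,-14,0,1],
    [0,0,0,23,-15,0,1],
    [0,0,0,23,-15,0,1],
    [0,0,0,0,0,0,1],
    [0,0,0,0,0,0,1]
  ]
}}

```text
clock: 35.45
eef_pos: [599.4, -72.9, 224.3]
eef_rot: [-3.141, 0.0, 0.024]
wrist_force: [-0.2, 0.4, -0.5]
finger_gap: 0.5
finger_force: 0.0
```

```bash
cat > chk.py <<'E'
from h import *
c=cam('wrist');im=manip.camera('wrist')[...,::-1]
hsv=cv2.cvtColor(im,cv2.COLOR_BGR2HSV)
m=((hsv[...,2]>170)&(hsv[...,1]<28)).astype(np.uint8)
n,l,st,ce=cv2.connectedComponentsWithStats(m)
for i in range(1,n):
    if st[i,4]<300: continue
    q=uv(toworld(c,np.argwhere(l==i)[:,::-1],33)).astype(np.float32)
    print(q.mean(0).round(1),'front',q[:,0].max().round(1))
q=uv(toworld(c,np.argwhere(np.ones(im.shape[:2]))[:,::-1],32))
br=((hsv[...,0]<15)&(hsv[...,1]>120)&(hsv[...,2]>110)).ravel()
for v0 in (114,76,38,0,-38,-76,-114):
    a=q[br&(abs(q[:,1]-v0)<11)&(q[:,0]>-50)&(q[:,0]<110)]
    mv=np.array([(u+2.5,np.median(a[(a[:,0]>=u)&(a[:,0]<u+5),1])) for u in np.arange(-50,110,5) if ((a[:,0]>=u)&(a[:,0]<u+5)).sum()>15])
    f=np.polyfit(*mv.T,1);print(v0,'slope',f[0].round(4),'mid',np.polyval(f,30).round(1),'at -50',np.polyval(f,-50).round(1))
E
python3 chk.py
```

```text
[141.1 114.1] front 163.8
[141.7  76.3] front 164.7
[141.1  37.9] front 163.7
[141.4   0.4] front 164.5
[140.8 -38. ] front 163.5
[140.9 -76.2] front 164.3
[ 141.1 -113.9] front 164.2
114 slope -0.0011 mid 113.8 at -50 113.9
76 slope -0.0008 mid 76.1 at -50 76.2
38 slope -0.001 mid 37.8 at -50 37.9
0 slope 0.0056 mid -0.4 at -50 -0.8
-38 slope -0.0011 mid -38.1 at -50 -38.1
-76 slope 0.0038 mid -76.4 at -50 -76.7
-114 slope -0.0073 mid -113.8 at -50 -113.2
```

Both keys now read within 1 mm of their lines and square to within 0.006 rad, with their fronts at the batten and the other five unmoved. The arm is clear, so I'm handing in.

```bash
python3 -c "
from cell import manip; print(manip.sign_off())"
```

```text
the job is handed in; nothing more can be done
None
```

Both slipped keys (second and fourth places) are pushed up to the batten, square to it and within 1 mm of their pencil lines; the other five keys measured unmoved, and the job is handed in at about 35 s.

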